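# Pack the lantern overhaul kit

### The job

Pack the lantern overhaul kit into the aluminium tin: stand the brass filler cap in the blue cell, the white nozzle in the red cell, the red handwheel in the green cell and the blue carton in the yellow cell, each upright and flat on the floor of its cell. Leave the look-alikes, the steel filler cap and the soot-black nozzle, standing where they are on the bench.

Things in the scene. Friction and masses are not known exactly. Their poses are not given: they have to be found in the camera images.
- brass_cap_c (a point): Yellow brass lantern filler cap, upright on the bench: round base 40 mm across and 14 mm high, topped by a ridged grip knob 26 mm across reaching from 16 to 40 mm above the bench. Point: on its axis, half-way up (20 mm above its underside); z up. To be packed; about 0.1 kg.
- white_nozzle_c (a point): White ceramic lantern nozzle, upright on the bench: 44 mm tall, foot flange 36 mm across and 8 mm high, plain round body 30 mm across from 10 to 36 mm, tapering to 20 mm at the top. Point: on its axis, half-way up (22 mm above its underside); z up. To be packed; about 0.06 kg.
- wheel_c (a point): Red control handwheel of a lantern, upright on the bench on its brass stem: red wheel 42 mm across from 16 to 34 mm above the bench, above a brass stem 24 mm across with a foot 34 mm across; 36 mm tall with its small brass hub. Point: on its axis, 18 mm above its underside; z up. To be packed; about 0.07 kg.
- blue_carton_c (a point): Blue carton of lantern mantles with a white band round it, stiff: 50 mm along its own x, 30 mm along its own y, 50 mm tall, upright, any yaw. Point: its centre, 25 mm above its underside; z up. To be packed; about 0.05 kg. (The orange carton is not part of the job.)
- steel_cap_c (a point): Dull grey steel lantern filler cap, upright on the bench: round base 40 mm across and 14 mm high, topped by a ridged grip knob 26 mm across reaching from 16 to 40 mm above the bench. Point: on its axis, half-way up (20 mm above its underside); z up. Look-alike: stays where it is.
- black_nozzle_c (a point): Soot-black, worn-out lantern nozzle, upright on the bench: 44 mm tall, foot flange 36 mm across and 8 mm high, plain round body 30 mm across from 10 to 36 mm, tapering to 20 mm at the top. Point: on its axis, half-way up (22 mm above its underside); z up. Look-alike: stays where it is.
- cell_blue: Blue square cell, one of four, two by two (85 mm between centres, order varies) in a fixed aluminium tin (182 mm square, rim 14 mm above the bench). 83 mm square outside, 78 mm inside, walls 8 mm high. Origin: centre of its underside, 5 mm above the bench; inner floor 2.5 mm above the origin, rim 8 mm above it. z up, x and y along its sides. Takes the brass filler cap.
- cell_red: Red square cell, one of four, two by two (85 mm between centres, order varies) in a fixed aluminium tin (182 mm square, rim 14 mm above the bench). 83 mm square outside, 78 mm inside, walls 8 mm high. Origin: centre of its underside, 5 mm above the bench; inner floor 2.5 mm above the origin, rim 8 mm above it. z up, x and y along its sides. Takes the white nozzle.
- cell_green: Green square cell, one of four, two by two (85 mm between centres, order varies) in a fixed aluminium tin (182 mm square, rim 14 mm above the bench). 83 mm square outside, 78 mm inside, walls 8 mm high. Origin: centre of its underside, 5 mm above the bench; inner floor 2.5 mm above the origin, rim 8 mm above it. z up, x and y along its sides. Takes the red handwheel.
- cell_yellow: Yellow square cell, one of four, two by two (85 mm between centres, order varies) in a fixed aluminium tin (182 mm square, rim 14 mm above the bench). 83 mm square outside, 78 mm inside, walls 8 mm high. Origin: centre of its underside, 5 mm above the bench; inner floor 2.5 mm above the origin, rim 8 mm above it. z up, x and y along its sides. Takes the blue carton.

How it is judged:
At the end, for the whole second after the job is handed in: Brass cap in blue cell, white nozzle in red, handwheel in green, blue carton in yellow: each within 30 mm of the cell centre, on its floor (within 4 mm), upright within 0.12 rad, at rest; steel cap and black nozzle upright, within 20 mm of their start (horizontal distance between brass_cap_c and cell_blue below 0.03 m and z of brass_cap_c in the frame of cell_blue between 0.0185 and 0.0265 m and angle between each of brass_cap_c, white_nozzle_c, wheel_c, blue_carton_c, steel_cap_c, black_nozzle_c's own z axis and vertical below 0.12 rad and linear speed of each of brass_cap, white_nozzle, wheel, blue_carton below 0.02 m/s and angular speed of each of brass_cap, white_nozzle, wheel, blue_carton below 0.2 rad/s and horizontal distance between white_nozzle_c and cell_red below 0.03 m and z of white_nozzle_c in the frame of cell_red between 0.0205 and 0.0285 m and horizontal distance between wheel_c and cell_green below 0.03 m and z of wheel_c in the frame of cell_green between 0.0165 and 0.0245 m and horizontal distance between blue_carton_c and cell_yellow below 0.03 m and z of blue_carton_c in the frame of cell_yellow between 0.0235 and 0.0315 m and distance of each of steel_cap_c, black_nozzle_c from where it was at the start of the episode below 0.02 m); the robot touches nothing.
It fails at once if the steel filler cap is moved (distance of steel_cap_c from where it was at the start of the episode above 0.02 m).
It fails at once if the soot-black nozzle is moved (distance of black_nozzle_c from where it was at the start of the episode above 0.02 m).
It also fails if it takes over 109 s, if anything falls off the work surface, if the arm or the gripper's body presses on something with over 40 N, if the wrist force passes 120 N, or if a joint passes its speed limit or range.

### The arm

A 7-joint arm with a two-finger parallel gripper is mounted at the origin on the work surface. World frame = base frame: x ahead of the robot, y to its left, z up, the work surface at z = 0. Lengths are in m, angles in rad, forces in N, time in s.
With the tool pointing down it reaches from about 0.375 to 0.925 m from the base axis. Payload 3.1 kg.
Tool frame: the origin (TCP) lies on the mounting face of the last link; the fingertips stand 173 mm ahead of it and the grasp point (between the pads) lies 155 mm ahead of it (tip_reach is the distance from the TCP to the fingertips, in m); z points along the fingers, x is the direction in which the jaws open and shut, and the axes are right-handed (so a half turn about z gives the same grasp; the last joint's range is limited). The gripper opens to 85 mm and grips with 20 to 120 N. Pads are 22 mm wide; open, the fingers measure 114 mm over their backs; the gripper's body (76 mm by 85 mm) begins 54 mm behind the grasp point. The pads swing forward as they close: fully open they stand 13 mm farther back than shut.
Start: joints at [1.11, 0.383, 0.044, 1.598, -0.018, 1.161, -0.05], TCP at [0.231, -0.608, 0.405] pointing down, gripper open.
Joint ranges: [-2.61, 2.61], [-0.41, 2.15], [-1.48, 1.57], [0, 2.5], [-1.57, 4.71], [0.05, 1.97], [-2.85, 2.85]. Speed limits (rad/s): [2.79, 2.79, 3.14, 3.14, 3.14, 3.14, 3.14].

### API

Orientations are given as a unit quaternion [w, x, y, z].
In Python, from workcell import sense, snapshot, camera_info, finish_job, search_frame, tip_of, tip_reach gives the robot as it stands.
- The arm moves only by the tool play_rows, never from a script. Its argument "increments" is a list of rows, each a list of 7 numbers: the shift along the tool's x, y, z in mm, then the turn, a rotation vector about the tool's x, y, z in rad, then the closure in counts, from 0 (fully open) to 255 (shut). In form: [[tx, ty, tz, rx, ry, rz, fingers], ...]. A call has 1 to 12 rows; each row shifts and turns the commanded pose from where the row before left it, along the tool's axes as they then stand; what a row does not reach is not made up. A row lasts 1/10 s, in which the tool goes at most 50 mm and 8.59 degrees, less where a joint would pass 70% of its speed; a pose out of reach is approached as far as the arm can. A call with a gripper value outside its range is refused whole. The fingers move at their own pace and stop on an object; "force" is the grip in N (left out, the last holds). Time passes only in rows, so rows that do not move let the fingers close. It gives the time, the measured TCP pose, the force and the opening at its end, in the units of the state.
- sense(): the state, without advancing time (a new reading comes with each control period).
- snapshot(name): name is "scene" or "side" or "wrist"; returns (picture, depth): 480x640x3 uint8, red, green, blue; 480x640 float32, m along the optical axis (not along the pixel's ray), 0 where there is no reading.
- camera_info(name): a dict with "vfov" (degrees; the focal length in pixels is half the picture's height over the tangent of half this angle, whatever the lens; pixels are square), "cx", "cy" (the principal point, pixels), "distortion" ([k1, k2, p1, p2, k3] as OpenCV has them; the pictures are not rectified), "R" (3x3) and "t" (3): a world point X has camera coordinates R X + t; the wrist camera has in their place "mount" (4x4, takes a point from camera to tool coordinates, whose origin is the TCP and whose axes are the tool frame's). Camera axes: x right, y down, z forward; pixel columns grow to the right and rows downward; lengths in m; the calibration is good to about 2 mm. A picture is of the moment at which its call begins: read the wrist's pose just before it. camera_info takes no time and is no camera call.
- finish_job(): hands the job in, once; it reports no verdict.
Trained networks look in the newest picture that a camera, given by its name, has taken for a name from the list of things; names that differ only in an ending like _2 or _b are one class to them, and where a whole thing is asked for, a point or a joint stands for the part that bears it (a point fixed in the world has none). Each returns a list of dicts, best first, with "score" (0 to 1); they miss things now and then, are a little off and sometimes report something else, mostly with a low value. They report only what shows in the picture. A call takes as long as a camera call.
- search_frame(camera, thing): "bbox" ([left, top, right, bottom] in pixels, round what is visible of it).
- tip_of(camera, thing): "pixel" ([column, row] in pixels: a listed point, or the origin of a listed thing).
The state is a dict: "t": time; "q": joint angles; "dq": joint speeds; "joint_efforts": joint torques, N m; "position": TCP position; "tcp_rot": TCP orientation; "wrist_force": force on the tool from outside, world axes, zero at the start; "moment": the same for the moment, N m; "finger_gap": opening from 0.0 (shut) to 1.0 (fully open).
Only numpy, scipy, OpenCV 4.12 (cv2) and the standard library are available. Lean on these libraries where they do the work, as an engineer would, in place of code of your own. Each camera call takes 0.05 s, during which the arm holds its last target.

## Working session

There is one attempt and no reset: what is moved stays moved. The work goes in short steps, Python scripts to look and compute and a tool call to move; the robot and the scene stay as the last step left them, time stands still between calls to the robot, and variables do not carry over. Pictures are saved under pics/ and viewed, and the job is handed in when it is done.

Besides the shell and the picture viewer there is one more tool, called after "Emit:" as name(argument=value, ...), one argument or row to a line, values as JSON. play_rows: Moves the arm, as the interface text tells. Its arguments: {"type":"object","properties":{"increments":{"type":"array","items":{"type":"array","items":{"type":"number"}}},"force":{"type":"number"}},"required":["increments"]}

```bash
ls; mkdir -p pics; cat > h.py <<'E'
import numpy as np, cv2
from workcell import *
def shot(n,f):
    s=sense(); p,d=snapshot(n); cv2.imwrite('pics/'+f,p[:,:,::-1]); np.savez('last_'+n,p=p,d=d,pos=s['position'],rot=s['tcp_rot']); return p,d,s
def qR(q):
    w,x,y,z=q
    from scipy.spatial.transform import Rotation as R
    return R.from_quat([x,y,z,w]).as_matrix()
def cam(n,s=None):
    c=camera_info(n); f=240/np.tan(np.radians(c['vfov'])/2)
    K=np.array([[f,0,c['cx']],[0,f,c['cy']],[0,0,1]]); D=np.array(c['distortion'],float)
    if 'R' in c and n!='wrist':
        R=np.array(c['R']);t=np.array(c['t']); return K,D,R.T,-R.T@t
    M=np.array(c['mount']); T=qR(s['tcp_rot'])
    return K,D,T@M[:3,:3],T@M[:3,3]+np.array(s['position'])
def ray(n,px,z,s=None):
    K,D,Rwc,o=cam(n,s)
    u=cv2.undistortPoints(np.array([[px]],float),K,D)[0,0]
    d=Rwc@np.array([u[0],u[1],1]); return o+d*(z-o[2])/d[2]
def dep(n,px,dd,s=None):
    K,D,Rwc,o=cam(n,s)
    u=cv2.undistortPoints(np.array([[px]],float),K,D)[0,0]
    return o+Rwc@np.array([u[0],u[1],1])*dd[int(px[1]),int(px[0])]
E
python3 - <<'E'
from h import *
s=sense();print(s)
H=dict(brass_cap_c=.02,white_nozzle_c=.022,wheel_c=.018,blue_carton_c=.025,steel_cap_c=.02,black_nozzle_c=.022,cell_blue=.005,cell_red=.005,cell_green=.005,cell_yellow=.005)
for n in['scene','side']:
    p,d,s=shot(n,n+'0.png')
    print(n,{k:(np.round(v,3) if not isinstance(v,(int,float)) else v) for k,v in camera_info(n).items()})
    for k in H:
        r=tip_of(n,k)
        for a in r[:2]: print(n,k,np.round(a['pixel']),round(a['score'],2),np.round(ray(n,a['pixel'],H[k],s),3))
print(camera_info('wrist'),sense()['t'])
E
```

```text
pics
{'t': 0.0, 'q': array([ 1.11018032,  0.38385609,  0.0438267 ,  1.59959105, -0.01790867,
        1.16117377, -0.04991706]), 'dq': array([ 0.00031312, -0.00046432, -0.00071395, -0.00174176,  0.00015181,
       -0.00025882,  0.00018193]), 'joint_efforts': array([-6.88183445e-05, -4.33455563e+01,  1.02456886e+00, -2.49513692e+01,
        1.06250035e-02,  1.14465636e-02,  8.87636332e-06]), 'position': array([ 0.2305396 , -0.60722127,  0.40326489]), 'tcp_rot': array([-6.93228475e-04,  8.23093977e-01, -5.67903661e-01, -1.12089822e-03]), 'wrist_force': array([0.05081003, 0.4943342 , 0.05470998]), 'moment': array([0.01540429, 0.01279019, 0.03615492]), 'finger_gap': 0.9974941624212511}
scene {'vfov': 45.08338695653025, 'cx': 316.44208879399014, 'cy': 236.47194730394924, 'distortion': array([-0.048,  0.   ,  0.   ,  0.   ,  0.   ]), 'R': array([[-0.436,  0.9  , -0.02 ],
       [ 0.484,  0.216, -0.848],
       [-0.759, -0.38 , -0.529]]), 't': array([ 0.257, -0.219,  1.507])}
scene brass_cap_c [211. 193.] 0.85 [ 0.437 -0.337  0.02 ]
scene brass_cap_c [463. 281.] 0.53 [0.533 0.255 0.02 ]
scen
[... 1334 characters left out ...]
] 0.7 [0.597 0.215 0.005]
side cell_red [207. 206.] 0.59 [0.518 0.259 0.005]
side cell_green [259. 223.] 0.66 [0.557 0.136 0.005]
side cell_yellow [218. 232.] 0.68 [0.484 0.171 0.005]
{'vfov': 64.03162172759441, 'cx': 322.5240904794822, 'cy': 233.98484654066178, 'distortion': array([-0.0671633,  0.       ,  0.       ,  0.       ,  0.       ]), 'mount': array([[ 9.99999263e-01, -5.32930444e-04, -1.09068521e-03,
        -1.11703816e-03],
       [ 8.61492114e-04,  9.44562459e-01,  3.28330655e-01,
        -8.46981385e-02],
       [ 8.55242901e-04, -3.28331352e-01,  9.44562222e-01,
         3.09118061e-02],
       [ 0.00000000e+00,  0.00000000e+00,  0.00000000e+00,
         1.00000000e+00]])} 1.1
```

View pics/scene0.png

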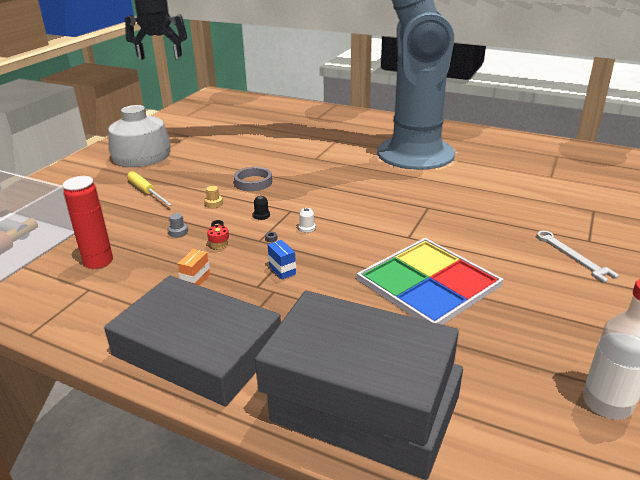

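View pics/side0.png

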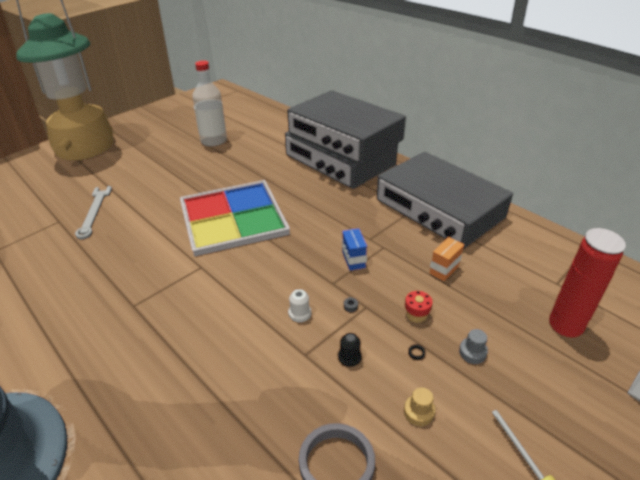

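Emit:
play_rows(
  increments=[
    [-25,-36,0,0,0,0,0],
    [-28,-40,0,0,0,0,0],
    [-28,-40,0,0,0,0,0],
    [-28,-40,0,0,0,0,0],
    [-28,-40,0,0,0,0,0],
    [-28,-40,0,0,0,0,0],
    [-28,-40,0,0,0,0,0],
    [-28,-40,0,0,0,0,0],
    [-28,-40,0,0,0,0,0],
    [-28,-40,0,0,0,0,0],
    [-28,-40,0,0,0,0,0],
  ],
)

```text
t: 2.2
position: [0.5308, -0.1661, 0.4051]
tcp_rot: [-0.0, 0.823, -0.568, 0.0]
wrist_force: [0.2, -0.2, 0.7]
finger_gap: 1.002
```

Emit:
play_rows(
  increments=[
    [0,0,0,0,0,-0.15,0],
    [0,0,0,0,0,-0.15,0],
    [0,0,0,0,0,-0.15,0],
    [0,0,0,0,0,-0.15,0],
    [0,0,0,0,0,-0.15,0],
    [0,0,0,0,0,0,0],
    [0,0,0,0,0,0,0],
  ],
)

```text
t: 2.9
position: [0.53, -0.1679, 0.4047]
tcp_rot: [-0.0, 0.974, -0.229, 0.0]
wrist_force: [-0.3, -0.1, -0.3]
finger_gap: 1.001
```

```bash
python3 - <<'E'
from h import *
H=dict(brass_cap_c=.02,white_nozzle_c=.022,wheel_c=.018,blue_carton_c=.025,steel_cap_c=.02,black_nozzle_c=.022)
p,d,s=shot('wrist','w1.png')
print(s['t'],s['position'],s['tcp_rot'],qR(s['tcp_rot'])[:,0],s['q'])
for k in H:
        r=tip_of('wrist',k)
        for a in r[:2]: print(k,np.round(a['pixel']),round(a['score'],2),np.round(ray('wrist',a['pixel'],H[k],s),4))
E
```

```text
2.9 [ 0.53000972 -0.16794222  0.40474738] [-1.61354523e-05  9.73508494e-01 -2.28650839e-01  6.92413507e-05] [ 8.95437578e-01 -4.45187070e-01  1.27435317e-04] [ 0.55772432  0.23093531 -0.36991962  1.81085443  0.09219478  1.11646766
 -0.3051406 ]
brass_cap_c [319. 352.] 0.87 [ 0.4477 -0.3217  0.02  ]
brass_cap_c [260. 263.] 0.62 [ 0.4424 -0.2003  0.02  ]
white_nozzle_c [211. 159.] 0.78 [ 0.4535 -0.0899  0.022 ]
wheel_c [394. 218.] 0.58 [ 0.5813 -0.2174  0.018 ]
blue_carton_c [353.  45.] 0.78 [ 0.6101 -0.0615  0.025 ]
steel_cap_c [431. 305.] 0.66 [ 0.5791 -0.322   0.02  ]
steel_cap_c [320. 348.] 0.43 [ 0.4505 -0.3181  0.02  ]
black_nozzle_c [265. 263.] 0.58 [ 0.4478 -0.2025  0.022 ]
```

View pics/w1.png

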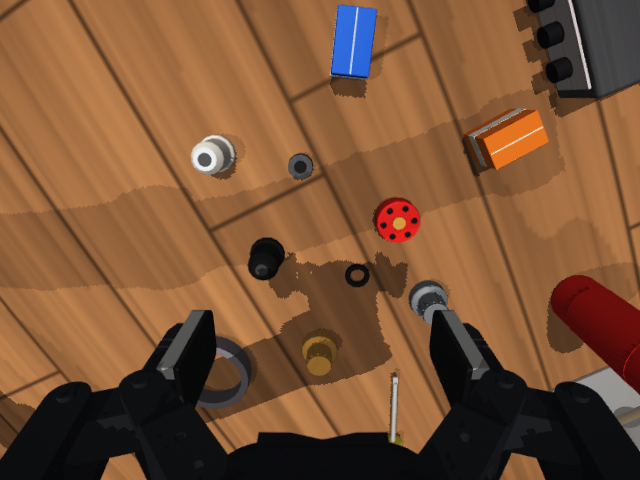

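```bash
cat > pc.py <<'E'
from h import *
def cloud(n='wrist'):
    L=np.load('last_%s.npz'%n); p,d=L['p'],L['d']; s=dict(position=L['pos'],tcp_rot=L['rot'])
    K,D,R,o=cam(n,s)
    v,u=np.mgrid[0:480,0:640]; uv=np.stack([u.ravel(),v.ravel()],1).astype(np.float64)
    q=cv2.undistortPoints(uv[:,None],K,D)[:,0]
    P=o+(np.c_[q,np.ones(len(q))]*d.reshape(-1,1))@R.T
    return p,d,P.reshape(480,640,3),s
E
python3 - <<'E'
from pc import *
p,d,P,s=cloud()
for nm,(u,v) in dict(bench=(120,120),brass=(320,363),white=(207,159),wheel=(400,224),carton=(345,40),ring=(240,375),steel=(435,310),black=(264,265),washer=(300,166),oring=(347,274)).items():
    print(nm,d[v,u],np.round(P[v,u],4),p[v,u])
def top(nm,box,lo,hi):
    x0,y0,x1,y1=box; Q=P[y0:y1,x0:x1].reshape(-1,3); Q=Q[(Q[:,2]>lo)&(Q[:,2]<hi)]
    xy=Q[:,:2].astype(np.float32); r=cv2.minEnclosingCircle(xy); rr=cv2.minAreaRect(xy*1000)
    print(nm,len(Q),'circ',np.round(r[0],4),round(r[1],4),'rect',np.round(rr[0],1),np.round(rr[1],1),round(rr[2],1),'zmed',np.median(Q[:,2]))
top('brass',(295,325,345,385),.036,.045)
top('white',(185,130,240,180),.04,.05)
top('wheel',(370,190,430,250),.03,.045)
top('carton',(320,0,385,100),.044,.06)
top('ring',(215,330,260,400),.006,.05)
top('brassbase',(295,325,345,385),.010,.018)
E
```

```text
bench 0.35655934 [ 0.3879 -0.0175  0.0014] [189 128  77]
brass 0.40044188 [ 0.4491 -0.3219  0.04  ] [143 101  43]
white 0.32510307 [ 0.4583 -0.0881  0.0457] [88 87 88]
wheel 0.3539297 [ 0.5834 -0.2189  0.0364] [208 152  65]
carton 0.29254147 [ 0.6034 -0.0572  0.0481] [ 48 107 222]
ring 0.42776188 [ 0.3542 -0.3094  0.0219] [80 65 57]
steel 0.1436385 [ 0.5721 -0.1763  0.2475] [32 33 33]
black 0.35904154 [ 0.4533 -0.1964  0.0442] [48 46 47]
washer 0.36029917 [ 0.5225 -0.1331  0.0125] [30 30 31]
oring 0.40505153 [ 0.5133 -0.257   0.005 ] [15 15 15]
brass 415 circ [ 0.4458 -0.3246] 0.014 rect [ 446.  -324.3] [25.1 26.6] 73.0 zmed 0.039525896984377695
white 638 circ [ 0.4562 -0.087 ] 0.0131 rect [455.9 -87.1] [24.7 24.8] 75.0 zmed 0.04362015992354479
wheel 1438 circ [ 0.583  -0.2176] 0.0208 rect [ 583.1 -217.4] [39.3 41.4] 63.9 zmed 0.03385842310799053
carton 2666 circ [ 0.6088 -0.0604] 0.0289 rect [609.  -60.6] [50.3 30. ] 57.5 zmed 0.04987843789702931
ring 1029 circ [ 0.3283 -0.2995] 0.0416 rect [ 341.8 -308.3] [82.5 41.5] 56.8 zmed 0.019508110859373096
brassbase 423 circ [ 0.4466 -0.3244] 0.0203 rect [ 448.6 -320.9] [31.4 39. ] 60.0 zmed 0.014428094158193794
```

Emit:
play_rows(
  increments=[
    [-1,35.4,21,0,0,0,0],
    [-1,35.4,21,0,0,0,0],
    [-1,35.4,21,0,0,0,0],
    [-1,35.4,21,0,0,0,0],
    [-1,35.4,21,0,0,0,0],
    [0,0,25,0,0,0,0],
    [0,0,0,0,0,0,0],
    [0,0,0,0,0,0,0],
  ],
)

```text
t: 4.05
position: [0.4478, -0.3235, 0.2746]
tcp_rot: [-0.001, 0.974, -0.227, -0.0]
wrist_force: [-0.1, 0.9, 0.5]
finger_gap: 0.999
```

```bash
python3 - <<'E'
from pc import *
p,d,s=shot('wrist','w2.png')
print(s['t'],s['position'],qR(s['tcp_rot'])[:,0])
K,D,R,o=cam('wrist',s)
for X in [(.4465,-.3245,.04),]:
    c=R.T@(np.array(X)-o); print(cv2.projectPoints(c[None],np.zeros(3),np.zeros(3),K,D)[0])
_,_,P,_=cloud()
m=(P[:,:,2]>.034)&(P[:,:,2]<.046); 
Q=P[m];Q=Q[np.hypot(Q[:,0]-.4465,Q[:,1]+.3245)<.03]; print(len(Q),cv2.minEnclosingCircle(Q[:,:2].astype(np.float32)),Q.mean(0))
E
```

```text
4.05 [ 0.44776248 -0.32354654  0.27462043] [ 8.97385592e-01 -4.41246318e-01 -8.86329037e-04]
[[[323.51446854 260.97557689]]]
1597 ((0.4462272524833679, -0.32463449239730835), 0.014333033002912998) [ 0.44698862 -0.32346194  0.03929396]
```

View pics/w2.png

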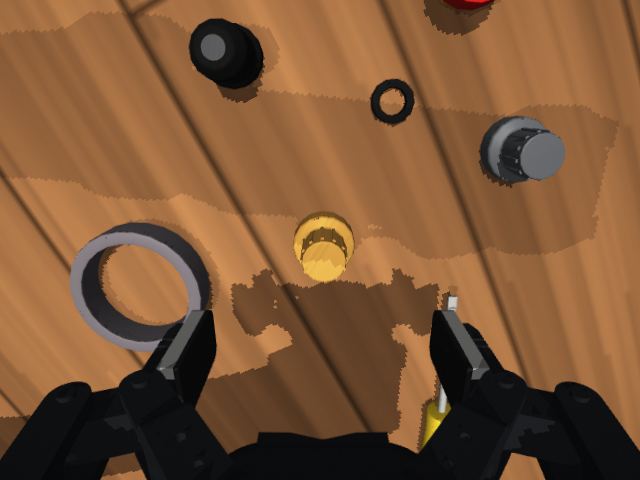

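```bash
python3 - <<'E'
from pc import *
p,d,P,s=cloud()
R=qR(s['tcp_rot']); c=np.array([.4465,-.3245,0])
for px in [(452,300),(446,330),(443,370),(438,420),(448,345),(205,290),(195,315),(165,340)]:
    q=P[px[1],px[0]]; print(px,np.round(q,3),'tool rel brass mm',np.round((q-c)@R*1000)[:2])
E
```

```text
(452, 300) [ 0.507 -0.398  0.015] tool rel brass mm [87. 39.]
(446, 330) [ 0.49  -0.332  0.13 ] tool rel brass mm [ 42. -13.]
(443, 370) [ 0.483 -0.345  0.134] tool rel brass mm [42.  2.]
(438, 420) [ 0.463 -0.485  0.024] tool rel brass mm [ 86. 137.]
(448, 345) [ 0.488 -0.335  0.135] tool rel brass mm [ 42. -10.]
(205, 290) [ 0.359 -0.319  0.011] tool rel brass mm [-81.  34.]
(195, 315) [ 0.41  -0.292  0.121] tool rel brass mm [-48. -13.]
(165, 340) [ 0.4   -0.292  0.131] tool rel brass mm [-56.  -9.]
```

Emit:
play_rows(
  increments=[
    [-1,1,35,0,0,0,0],
    [0,0,35,0,0,0,0],
    [0,0,16,0,0,0,0],
    [0,0,0,0,0,0,0],
    [0,0,0,0,0,0,255],
    [0,0,0,0,0,0,255],
    [0,0,0,0,0,0,255],
    [0,0,0,0,0,0,255],
    [0,0,0,0,0,0,255],
    [0,0,0,0,0,0,255],
    [0,0,0,0,0,0,255],
    [0,0,0,0,0,0,255],
  ],
  force=40,
)

```text
t: 5.3
position: [0.4467, -0.3253, 0.1901]
tcp_rot: [0.0, 0.974, -0.227, 0.001]
wrist_force: [-0.3, 1.4, 6.2]
finger_gap: 0.292
```

Emit:
play_rows(
  increments=[
    [0,0,-20,0,0,0,255],
    [0,0,-45,0,0,0,255],
    [0,-10,-45,0,0,0,255],
    [-3,-35,-30,0,0,0,255],
    [-8,-46,0,0,0,0,255],
    [-9,-46,0,0,0,0,255],
    [-9,-46,0,0,0,0,255],
    [-9,-46,0,0,0,0,255],
    [-9,-46,0,0,0,0,255],
    [-9,-46,0,0,0,0,255],
    [-9,-46,0,0,0,0,255],
    [-9,-46,0,0,0,0,255],
  ],
)

```text
t: 6.5
position: [0.562, 0.0799, 0.3283]
tcp_rot: [0.0, 0.974, -0.227, -0.0]
wrist_force: [1.1, -0.5, -0.6]
finger_gap: 0.292
```

Emit:
play_rows(
  increments=[
    [-9,-46,0,0,0,0,255],
    [-9,-46,0,0,0,0,255],
    [-9,-46,0,0,0,0,255],
    [-9,0,0,0,0,0,255],
    [0,0,0,0,0,0,255],
    [0,0,0,0,0,0,255],
  ],
)

```text
t: 7.1
position: [0.5908, 0.2165, 0.3279]
tcp_rot: [0.001, 0.974, -0.227, -0.0]
wrist_force: [0.0, -0.7, -0.9]
finger_gap: 0.287
```

```bash
python3 - <<'E'
from pc import *
p,d,s=shot('wrist','w3.png')
print(s['t'],s['position'],qR(s['tcp_rot'])[:,0],s['finger_gap'],s['q'])
for k in['cell_blue','cell_red','cell_green','cell_yellow']:
    r=tip_of('wrist',k)
    for a in r[:1]: print(k,np.round(a['pixel']),round(a['score'],2),np.round(ray('wrist',a['pixel'],.0075,s),4))
E
```

```text
7.1 [0.59076282 0.21645704 0.32789707] [ 8.96504396e-01 -4.43034839e-01 -1.10520427e-05] 0.2872215813380582 [-0.02419603  0.47074747 -0.50050667  1.69521023  0.25640021  1.04313954
 -1.06845533]
cell_blue [322. 215.] 0.61 [0.5895 0.2174 0.0075]
cell_red [218. 216.] 0.75 [0.5159 0.2532 0.0075]
cell_yellow [229. 310.] 0.77 [0.4795 0.1767 0.0075]
```

View pics/w3.png

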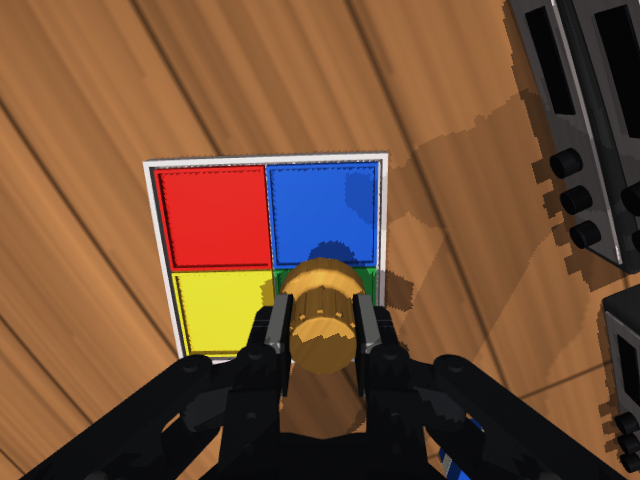

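Emit:
play_rows(
  increments=[
    [0,0,40,0,0,0,255],
    [0,0,45,0,0,0,255],
    [0,0,30,0,0,0,255],
    [0,0,10,0,0,0,255],
    [0,0,4,0,0,0,255],
    [0,0,0,0,0,0,255],
    [0,0,0,0,0,0,255],
  ],
)

```text
t: 8.05
position: [0.5922, 0.2186, 0.202]
tcp_rot: [-0.001, 0.974, -0.227, 0.002]
wrist_force: [0.1, -0.1, -0.4]
finger_gap: 0.29
```

Emit:
play_rows(
  increments=[
    [0,0,1,0,0,0,255],
    [0,0,1,0,0,0,255],
    [0,0,0.5,0,0,0,255],
    [0,0,0,0,0,0,255],
  ],
)

```text
t: 8.45
position: [0.5911, 0.2181, 0.1977]
tcp_rot: [-0.0, 0.974, -0.227, 0.0]
wrist_force: [0.7, 0.2, 1.2]
finger_gap: 0.293
```

Emit:
play_rows(
  increments=[
    [0,0,0.5,0,0,0,255],
    [0,0,0,0,0,0,100],
    [0,0,0,0,0,0,100],
    [0,0,0,0,0,0,100],
    [0,0,0,0,0,0,100],
    [0,0,0,0,0,0,100],
    [0,0,-20,0,0,0,100],
    [0,0,-40,0,0,0,60],
    [0,0,-40,0,0,0,0],
    [0,0,-30,0,0,0,0],
  ],
)

```text
t: 9.45
position: [0.5913, 0.2185, 0.3294]
tcp_rot: [-0.001, 0.974, -0.227, 0.001]
wrist_force: [1.1, 0.3, 0.0]
finger_gap: 1.0
```

```bash
python3 - <<'E'
from pc import *
p,d,s=shot('wrist','w4.png')
print(s['t'],s['position'],qR(s['tcp_rot'])[:,0],s['finger_gap'])
print(tip_of('wrist','cell_green'),tip_of('wrist','cell_yellow'))
_,_,P,_=cloud()
Q=P.reshape(-1,3);Q=Q[(Q[:,2]>.043)&(Q[:,2]<.054)&(np.hypot(Q[:,0]-.59,Q[:,1]-.217)<.04)]; print(len(Q),cv2.minEnclosingCircle(Q[:,:2].astype(np.float32)),np.median(Q[:,2]))
K,D,R,o=cam('wrist',s)
for n,X in dict(g=(.553,.140,.0075),y=(.4795,.1767,.0075),r=(.516,.253,.0075)).items():
    c=R.T@(np.array(X)-o); print(n,cv2.projectPoints(c[None],np.zeros(3),np.zeros(3),K,D)[0].ravel())
E
```

```text
9.45 [0.5912835  0.21848491 0.32935049] [ 0.89704465 -0.44193672  0.00168203] 1.000409546884461
[{'pixel': [327.8, 313.2], 'score': 0.96}] [{'pixel': [228.0, 316.6], 'score': 0.86}]
1094 ((0.590364396572113, 0.2190997302532196), 0.014149118214845657) 0.047094342716904436
g [323.68594878 313.19951168]
y [229.17098482 312.56208974]
r [219.19381588 219.32677571]
```

View pics/w4.png

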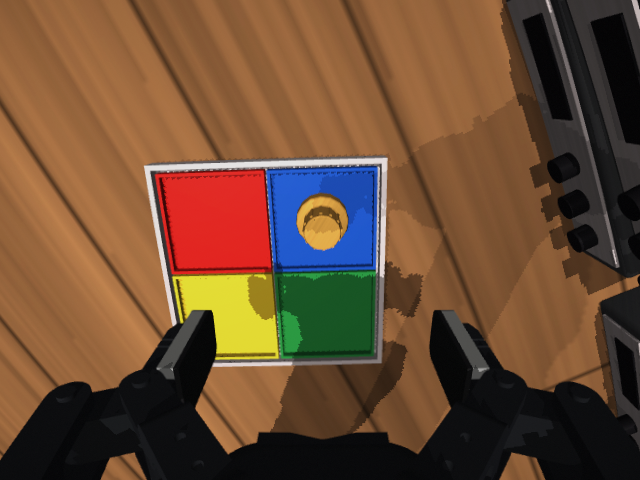

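Emit:
play_rows(
  increments=[
    [20,35,0,0,0,0,0],
    [24,41,0,0,0,0,0],
    [24,41,0,0,0,0,0],
    [24,41,0,0,0,0,0],
    [24,41,0,0,0,0,0],
    [23.5,43,0,0,0,0,0],
    [0,0,25,0,0,0.11,0],
    [0,0,25,0,0,0,0],
    [0,0,0,0,0,0,0],
  ],
)

```text
t: 10.5
position: [0.6059, -0.0616, 0.2709]
tcp_rot: [0.001, 0.96, -0.281, -0.006]
wrist_force: [-1.2, 0.0, -0.7]
finger_gap: 1.001
```

```bash
python3 - <<'E'
from pc import *
p,d,s=shot('wrist','w5.png')
print(s['t'],s['position'],qR(s['tcp_rot'])[:,0])
_,_,P,_=cloud()
Q=P.reshape(-1,3);Q=Q[(Q[:,2]>.044)&(Q[:,2]<.056)&(np.hypot(Q[:,0]-.609,Q[:,1]+.0605)<.04)]
r=cv2.minAreaRect((Q[:,:2]*1000).astype(np.float32));print(len(Q),r)
R=qR(s['tcp_rot']); e=np.array([r[0][0]/1000,r[0][1]/1000,0])-s['position']; print('tool delta mm',e@R*1000, 'xangle',np.degrees(np.arctan2(R[1,0],R[0,0])))
E
```

```text
10.5 [ 0.60586066 -0.06158342  0.27089193] [ 0.84236326 -0.53880932 -0.01042356]
4845 ((609.0169677734375, -60.387611389160156), (50.50905990600586, 30.125825881958008), 57.73638916015625)
tool delta mm [  4.83810539  -4.2309027  270.83670577] xangle -32.604611706861355
```

View pics/w5.png

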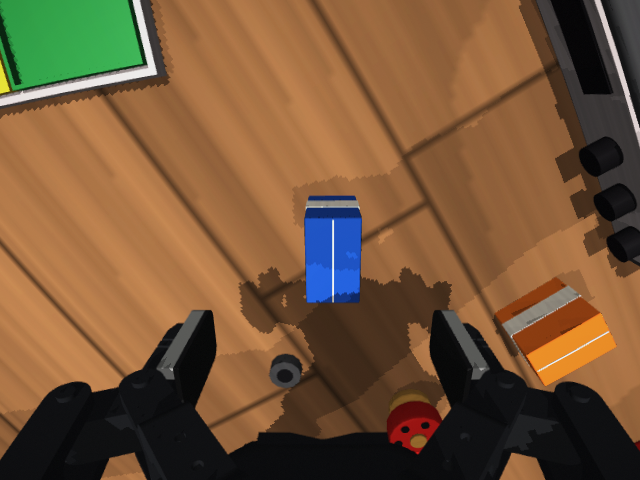

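Emit:
play_rows(
  increments=[
    [1,-2,35,0,0,0,0],
    [1,0,35,0,0,0,0],
    [0,0,17,0,0,0,0],
    [0,0,0,0,0,0,0],
    [0,0,0,0,0,0,255],
    [0,0,0,0,0,0,255],
    [0,0,0,0,0,0,255],
    [0,0,0,0,0,0,255],
    [0,0,0,0,0,0,255],
    [0,0,0,0,0,0,255],
    [0,0,0,0,0,0,255],
    [0,0,0,0,0,0,255],
  ],
  force=30,
)

```text
t: 11.75
position: [0.6128, -0.0601, 0.1913]
tcp_rot: [-0.0, 0.96, -0.28, 0.001]
wrist_force: [-0.4, -0.1, 6.3]
finger_gap: 0.347
```

Emit:
play_rows(
  increments=[
    [0,0,-20,0,0,0,255],
    [0,0,-45,0,0,0,255],
    [-20,-10,-30,0,0,0,255],
    [-40,-21,-5,0,0,0,255],
    [-40,-21,0,0,0,0,255],
    [-40,-21,0,0,0,0,255],
    [-40,-21,0,0,0,0,255],
    [-38,-20,0,0,0,0,255],
    [-20,-12,0,0,0,0,255],
    [0,0,0,0,0,-0.11,255],
    [0,0,0,0,0,0,255],
    [0,0,0,0,0,0,255],
  ],
)

```text
t: 12.95
position: [0.479, 0.1735, 0.2895]
tcp_rot: [0.0, 0.974, -0.228, -0.0]
wrist_force: [0.3, -0.4, -1.3]
finger_gap: 0.35
```

```bash
python3 - <<'E'
from pc import *
p,d,s=shot('wrist','w6.png')
print(s['t'],s['position'],qR(s['tcp_rot'])[:,0],s['finger_gap'],s['wrist_force'])
for k in['cell_yellow','cell_green','cell_red']:
  for a in tip_of('wrist',k)[:1]: print(k,a,np.round(ray('wrist',a['pixel'],.0075,s),4))
R=qR(s['tcp_rot']);e=np.array([.4785,.174,0])-s['position'];print(e@R*1000)
E
```

```text
12.95 [0.47902577 0.173483   0.28946226] [ 8.95627079e-01 -4.44805725e-01 -4.54111860e-05] 0.34984966699613856 [ 0.28692078 -0.41081929 -1.25101251]
cell_yellow {'pixel': [321.3, 231.6], 'score': 0.56} [0.4772 0.1743 0.0075]
cell_green {'pixel': [444.4, 227.0], 'score': 0.76} [0.5551 0.1394 0.0075]
cell_red {'pixel': [318.5, 102.4], 'score': 0.57} [0.5136 0.2512 0.0075]
[ -0.68771562  -0.42041183 289.46207996]
```

View pics/w6.png

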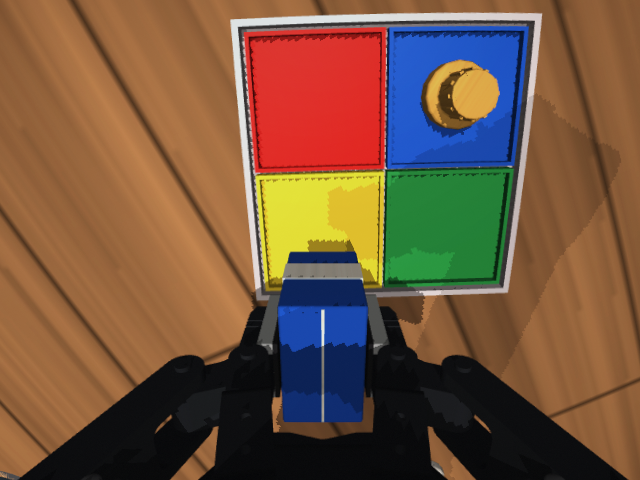

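Emit:
play_rows(
  increments=[
    [0,0,40,0,0,0,255],
    [0,0,35,0,0,0,255],
    [0,0,12,0,0,0,255],
    [0,0,2,0,0,0,255],
    [0,0,0,0,0,0,255],
    [0,0,0,0,0,0,255],
  ],
)

```text
t: 13.75
position: [0.4799, 0.1746, 0.2021]
tcp_rot: [-0.001, 0.974, -0.227, 0.001]
wrist_force: [0.5, 0.1, -1.0]
finger_gap: 0.347
```

Emit:
play_rows(
  increments=[
    [0,0,1,0,0,0,255],
    [0,0,1,0,0,0,255],
    [0,0,0.5,0,0,0,255],
    [0,0,0,0,0,0,255],
    [0,0,0,0,0,0,255],
  ],
)

```text
t: 14.25
position: [0.4792, 0.1743, 0.1987]
tcp_rot: [-0.0, 0.974, -0.227, 0.0]
wrist_force: [-0.1, 0.5, 3.6]
finger_gap: 0.347
```

Emit:
play_rows(
  increments=[
    [0,0,0,0,0,0,100],
    [0,0,0,0,0,0,90],
    [0,0,0,0,0,0,90],
    [0,0,0,0,0,0,90],
    [0,0,0,0,0,0,90],
    [0,0,-20,0,0,0,90],
    [0,0,-40,0,0,0,60],
    [0,0,-40,0,0,0,0],
    [0,0,-30,0,0,0,0],
  ],
)

```text
t: 15.15
position: [0.4792, 0.1745, 0.3305]
tcp_rot: [-0.001, 0.974, -0.227, 0.001]
wrist_force: [0.6, -0.1, -0.7]
finger_gap: 1.001
```

Emit:
play_rows(
  increments=[
    [29.7,33.9,0,0,0,0,0],
    [29.7,33.9,0,0,0,0,0],
    [29.7,33.9,0,0,0,0,0],
    [29.7,33.9,0,0,0,0,0],
    [29.7,33.9,0,0,0,0,0],
    [29.7,33.9,0,0,0,0,0],
    [29.7,33.9,0,0,0,0,0],
    [29.7,33.9,0,0,0,0,0],
    [29.7,33.9,0,0,0,0,0],
    [0,0,30,0,0,0,0],
    [0,0,30,0,0,0,0],
    [0,0,0,0,0,0,0],
  ],
)

```text
t: 16.35
position: [0.581, -0.2175, 0.2631]
tcp_rot: [-0.001, 0.974, -0.227, -0.005]
wrist_force: [-1.1, 1.1, -0.6]
finger_gap: 1.0
```

```bash
python3 - <<'E'
from pc import *
p,d,s=shot('wrist','w7.png'); shot('scene','s7.png')
print(s['t'],s['position'],qR(s['tcp_rot'])[:,0])
_,_,P,_=cloud()
Q=P.reshape(-1,3);Q=Q[(Q[:,2]>.031)&(Q[:,2]<.045)&(np.hypot(Q[:,0]-.583,Q[:,1]+.2177)<.035)]
r=cv2.minEnclosingCircle((Q[:,:2]*1000).astype(np.float32));print(len(Q),r)
R=qR(s['tcp_rot']); e=np.array([r[0][0]/1000,r[0][1]/1000,0])-s['position']; print('tool delta mm',e@R*1000)
_,_,P,_=cloud('scene')
Q=P.reshape(-1,3);Q=Q[(Q[:,2]>.05)&(Q[:,2]<.065)&(np.hypot(Q[:,0]-.4785,Q[:,1]-.174)<.06)]
print('carton',len(Q),cv2.minAreaRect((Q[:,:2]*1000).astype(np.float32)),np.median(Q[:,2]))
E
```

```text
16.35 [ 0.58103942 -0.21753382  0.26305251] [ 0.89654755 -0.44281803 -0.01070918]
3841 ((583.1498413085938, -217.29734802246094), 20.903209686279297)
tool delta mm [  4.60445463  -1.46157653 263.0167226 ]
carton 346 ((478.1857604980469, 172.71485900878906), (52.8843879699707, 33.93721389770508), 63.794219970703125) 0.05702781330117912
```

View pics/w7.png

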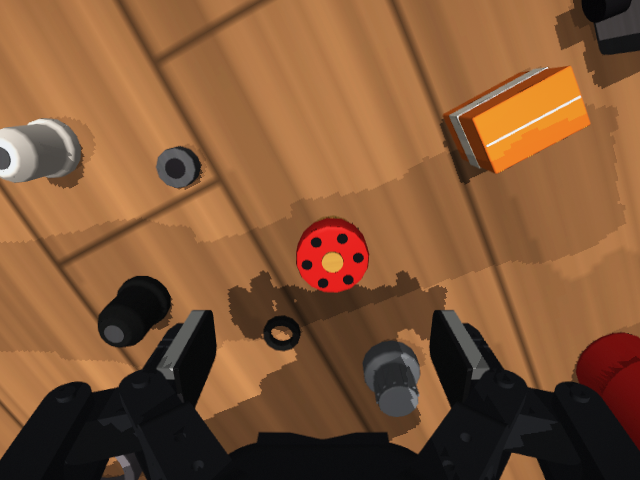

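View pics/s7.png

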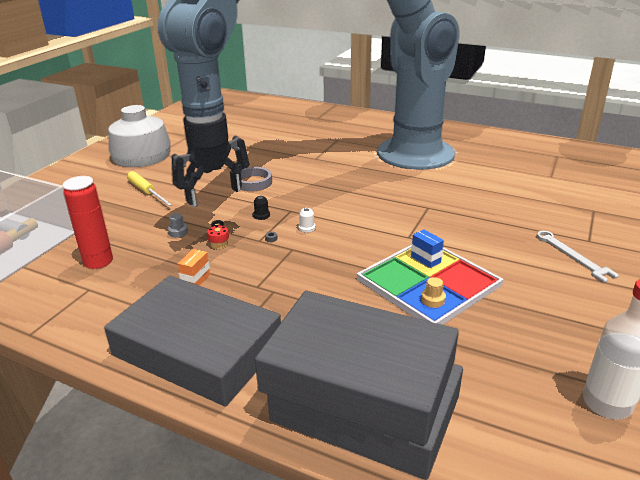

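Emit:
play_rows(
  increments=[
    [1,-1,0,0,0,0,0],
    [0,0,35,0,0,0,0],
    [0,0,35,0,0,0,0],
    [0,0,20,0,0,0,0],
    [0,0,0,0,0,0,0],
    [0,0,0,0,0,0,0],
  ],
)

```text
t: 17.05
position: [0.5863, -0.2171, 0.1799]
tcp_rot: [0.0, 0.974, -0.227, 0.001]
wrist_force: [-0.7, 0.6, 1.5]
finger_gap: 1.007
```

Emit:
play_rows(
  increments=[
    [-2.5,1,4,0,0,0,0],
    [0,0,0,0,0,0,0],
    [0,0,0,0,0,0,255],
    [0,0,0,0,0,0,255],
    [0,0,0,0,0,0,255],
    [0,0,0,0,0,0,255],
    [0,0,0,0,0,0,255],
    [0,0,0,0,0,0,255],
  ],
  force=40,
)

```text
t: 17.85
position: [0.5829, -0.2171, 0.1748]
tcp_rot: [0.0, 0.974, -0.227, 0.001]
wrist_force: [-1.3, -0.2, 3.8]
finger_gap: 0.479
```

Emit:
play_rows(
  increments=[
    [0,0,-20,0,0,0,255],
    [0,0,-45,0,0,0,255],
    [-11,-19,-35,0,0,0,255],
    [-22.8,-38.4,-10,0,0,0,255],
    [-22.8,-38.4,0,0,0,0,255],
    [-22.8,-38.4,0,0,0,0,255],
    [-22.8,-38.4,0,0,0,0,255],
    [-22.8,-38.4,0,0,0,0,255],
    [-22.8,-38.4,0,0,0,0,255],
    [-22.8,-38.4,0,0,0,0,255],
    [-11.4,-19.2,0,0,0,0,255],
    [0,0,0,0,0,0,255],
  ],
)

```text
t: 19.05
position: [0.5532, 0.1448, 0.284]
tcp_rot: [-0.002, 0.975, -0.222, -0.001]
wrist_force: [-0.0, 0.3, -0.0]
finger_gap: 0.477
```

Emit:
play_rows(
  increments=[
    [0,0,0,0,0,0,255],
    [0,0,0,0,0,0,255],
  ],
)

```text
t: 19.25
position: [0.5552, 0.1366, 0.2836]
tcp_rot: [0.001, 0.974, -0.228, -0.0]
wrist_force: [0.6, -0.8, 0.4]
finger_gap: 0.48
```

```bash
python3 - <<'E'
from pc import *
p,d,s=shot('wrist','w8.png')
print(s['t'],s['position'],qR(s['tcp_rot'])[:,0],s['finger_gap'],s['wrist_force'])
for k in['cell_green','cell_red']:
  for a in tip_of('wrist',k)[:1]: print(k,a,np.round(ray('wrist',a['pixel'],.0075,s),4))
R=qR(s['tcp_rot']);e=np.array([.5555,.139,0])-s['position'];print(e@R*1000)
E
```

```text
19.25 [0.55517288 0.13656348 0.28355547] [ 8.95673901e-01 -4.44711430e-01 -8.42180920e-05] 0.4799329293210541 [ 0.60388243 -0.83209269  0.40600349]
cell_green {'pixel': [325.0, 231.2], 'score': 0.81} [0.5565 0.138  0.0075]
[ -0.76667276  -2.89402655 283.55032687]
```

View pics/w8.png

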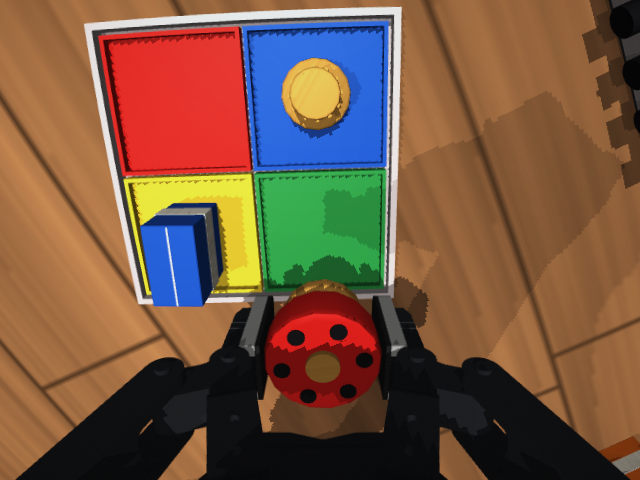

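Emit:
play_rows(
  increments=[
    [0,-1.5,40,0,0,0,255],
    [0,0,40,0,0,0,255],
    [0,0,15,0,0,0,255],
    [0,0,2,0,0,0,255],
    [0,0,0,0,0,0,255],
    [0,0,1,0,0,0,255],
    [0,0,1,0,0,0,255],
    [0,0,0.5,0,0,0,255],
    [0,0,0,0,0,0,255],
    [0,0,0,0,0,0,255],
  ],
)

```text
t: 20.4
position: [0.5557, 0.1403, 0.1851]
tcp_rot: [-0.0, 0.974, -0.227, 0.0]
wrist_force: [-0.7, 0.3, -0.4]
finger_gap: 0.477
```

Emit:
play_rows(
  increments=[
    [0,0,1,0,0,0,255],
    [0,0,1,0,0,0,255],
    [0,0,0.5,0,0,0,255],
    [0,0,0,0,0,0,255],
    [0,0,0,0,0,0,255],
  ],
)

```text
t: 20.9
position: [0.5556, 0.1402, 0.1823]
tcp_rot: [0.0, 0.974, -0.227, -0.0]
wrist_force: [-1.2, -1.0, 1.9]
finger_gap: 0.476
```

Emit:
play_rows(
  increments=[
    [0,0,0,0,0,0,85],
    [0,0,0,0,0,0,85],
    [0,0,0,0,0,0,85],
    [0,0,0,0,0,0,85],
    [0,0,0,0,0,0,85],
    [0,0,-15,0,0,0,85],
    [0,0,-40,0,0,0,85],
    [0,0,-45,0,0,0,0],
    [0,0,-30,0,0,0,0],
  ],
)

```text
t: 21.8
position: [0.5563, 0.1408, 0.3165]
tcp_rot: [-0.001, 0.974, -0.227, 0.002]
wrist_force: [0.5, 0.0, 0.9]
finger_gap: 0.973
```

Emit:
play_rows(
  increments=[
    [1.9,35,0,0,0,0,0],
    [1.9,41.5,0,0,0,0,0],
    [1.9,41.5,0,0,0,0,0],
    [1.9,41.5,0,0,0,0,0],
    [1.9,41.5,0,0,0,0,0],
    [1.9,41.5,0,0,0,0,0],
    [0,5,25,0,0,0,0],
    [0,0,20,0,0,0,0],
    [0,0,0,0,0,0,0],
    [0,0,0,0,0,0,0],
  ],
)

```text
t: 22.8
position: [0.4566, -0.0865, 0.268]
tcp_rot: [-0.0, 0.974, -0.227, 0.0]
wrist_force: [0.4, -0.0, 0.8]
finger_gap: 0.998
```

```bash
python3 - <<'E'
from pc import *
p,d,s=shot('wrist','w9.png'); shot('scene','s9.png')
print(s['t'],s['position'],qR(s['tcp_rot'])[:,0])
_,_,P,_=cloud()
Q=P.reshape(-1,3);Q=Q[(Q[:,2]>.041)&(Q[:,2]<.05)&(np.hypot(Q[:,0]-.456,Q[:,1]+.087)<.03)]
r=cv2.minEnclosingCircle((Q[:,:2]*1000).astype(np.float32));print(len(Q),r)
R=qR(s['tcp_rot']); e=np.array([r[0][0]/1000,r[0][1]/1000,0])-s['position']; print('tool delta mm',e@R*1000)
E
```

```text
22.8 [ 0.45664307 -0.08649449  0.26796427] [ 8.97275798e-01 -4.41470288e-01  3.56778126e-04]
1240 ((455.4718933105469, -86.72286987304688), 11.878355979919434)
tool delta mm [ -1.04564651   0.82483212 267.96361839]
```

View pics/w9.png

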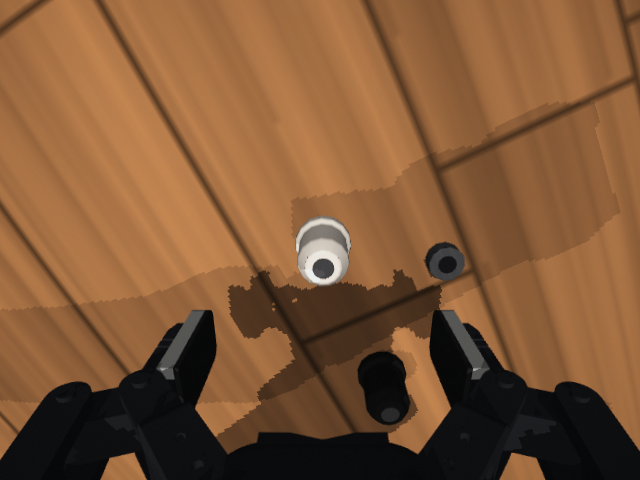

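View pics/s9.png

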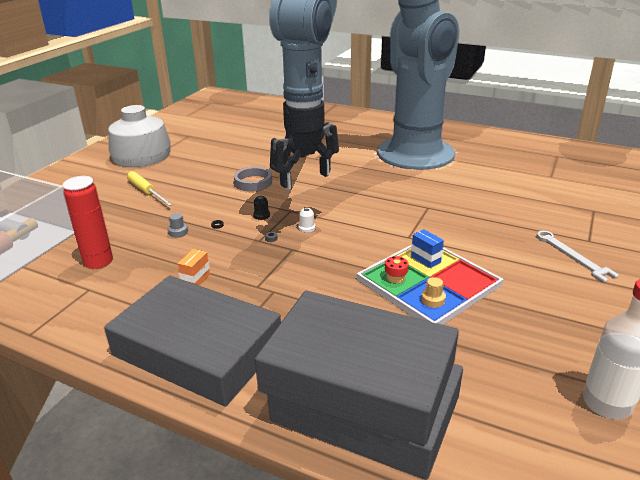

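Emit:
play_rows(
  increments=[
    [-1,1,35,0,0,0,0],
    [0,0,35,0,0,0,0],
    [0,0,13,0,0,0,0],
    [0,0,0,0,0,0,0],
    [0,0,0,0,0,0,255],
    [0,0,0,0,0,0,255],
    [0,0,0,0,0,0,255],
    [0,0,0,0,0,0,255],
    [0,0,0,0,0,0,255],
    [0,0,0,0,0,0,255],
    [0,0,0,0,0,0,255],
  ],
  force=40,
)

```text
t: 24.0
position: [0.4559, -0.0874, 0.1855]
tcp_rot: [0.0, 0.974, -0.227, 0.001]
wrist_force: [-0.5, 0.4, 5.6]
finger_gap: 0.334
```

Emit:
play_rows(
  increments=[
    [0,0,-20,0,0,0,255],
    [0,0,-45,0,0,0,255],
    [-6,-20,-40,0,0,0,255],
    [-12.2,-41.3,-10,0,0,0,255],
    [-12.2,-41.3,0,0,0,0,255],
    [-12.2,-41.3,0,0,0,0,255],
    [-12.2,-41.3,0,0,0,0,255],
    [-12.2,-41.3,0,0,0,0,255],
    [-12.2,-41.3,0,0,0,0,255],
    [-12.2,-41.3,0,0,0,0,255],
    [-6.3,-21.6,0,0,0,0,255],
    [0,0,0,0,0,0,255],
  ],
)

```text
t: 25.2
position: [0.5128, 0.2577, 0.3001]
tcp_rot: [-0.002, 0.975, -0.224, -0.0]
wrist_force: [-0.3, 0.5, 0.4]
finger_gap: 0.334
```

Emit:
play_rows(
  increments=[
    [0,0,0,0,0,0,255],
    [0,0,0,0,0,0,255],
  ],
)

```text
t: 25.4
position: [0.5138, 0.2507, 0.2989]
tcp_rot: [0.001, 0.974, -0.228, -0.0]
wrist_force: [-0.0, -0.8, -0.9]
finger_gap: 0.333
```

```bash
python3 - <<'E'
from pc import *
p,d,s=shot('wrist','w10.png')
print(s['t'],s['position'],qR(s['tcp_rot'])[:,0],s['finger_gap'],s['wrist_force'])
for k in['cell_red']:
  for a in tip_of('wrist',k)[:1]: print(k,a,np.round(ray('wrist',a['pixel'],.0075,s),4))
R=qR(s['tcp_rot']);e=np.array([.515,.2525,0])-s['position'];print(e@R*1000)
E
```

```text
25.4 [0.51376867 0.25066601 0.29885127] [ 8.96046364e-01 -4.43960370e-01  3.22843071e-04] 0.3327816317033937 [-0.00947256 -0.7870218  -0.85696454]
[ 1.92628835e-01 -2.78651713e+00  2.98846384e+02]
```

View pics/w10.png

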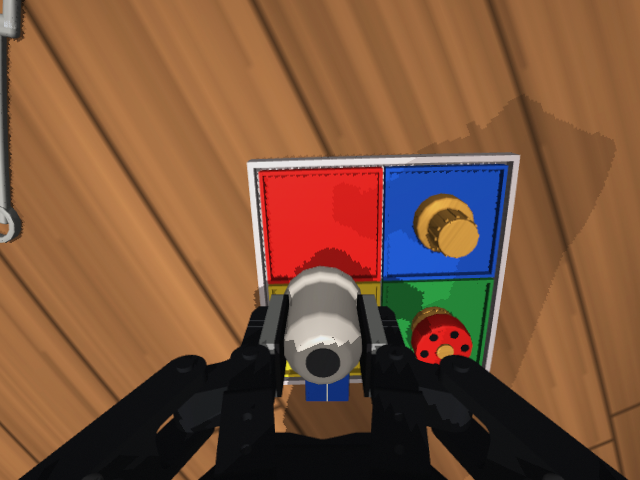

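Emit:
play_rows(
  increments=[
    [0,-1.5,45,0,0,0,255],
    [0,0,40,0,0,0,255],
    [0,0,16,0,0,0,255],
    [0,0,2,0,0,0,255],
    [0,0,0,0,0,0,255],
    [0,0,1,0,0,0,255],
    [0,0,1,0,0,0,255],
    [0,0,0.5,0,0,0,255],
    [0,0,0,0,0,0,255],
    [0,0,0,0,0,0,255],
  ],
)

```text
t: 26.5
position: [0.5144, 0.2539, 0.194]
tcp_rot: [-0.0, 0.974, -0.227, 0.0]
wrist_force: [0.4, -0.4, -0.9]
finger_gap: 0.334
```

Emit:
play_rows(
  increments=[
    [0,0,0.7,0,0,0,255],
    [0,0,0.7,0,0,0,255],
    [0,0,0,0,0,0,255],
    [0,0,0,0,0,0,255],
  ],
)

```text
t: 26.9
position: [0.5144, 0.254, 0.1929]
tcp_rot: [0.0, 0.974, -0.227, 0.0]
wrist_force: [-1.4, -1.4, 5.2]
finger_gap: 0.331
```

Contact; release, retreat and look.

Emit:
play_rows(
  increments=[
    [0,0,0,0,0,0,100],
    [0,0,0,0,0,0,100],
    [0,0,0,0,0,0,100],
    [0,0,0,0,0,0,100],
    [0,0,0,0,0,0,100],
    [0,0,-15,0,0,0,100],
    [0,0,-40,0,0,0,100],
    [0,0,-45,0,0,0,0],
    [0,0,-45,0,0,0,0],
    [0,-35,-20,0,0,0,0],
    [0,0,0,0,0,0,0],
    [0,0,0,0,0,0,0],
  ],
)

```text
t: 28.1
position: [0.5296, 0.2863, 0.3591]
tcp_rot: [-0.001, 0.974, -0.226, 0.001]
wrist_force: [-0.6, -0.1, -0.3]
finger_gap: 1.001
```

Emit:
play_rows(
  increments=[
    [0,-35,0,0,0,0,0],
    [0,0,0,0,0,0,0],
    [0,0,0,0,0,0,0],
  ],
)

```text
t: 28.4
position: [0.5445, 0.3162, 0.3558]
tcp_rot: [0.001, 0.974, -0.227, -0.001]
wrist_force: [-0.2, -0.2, -0.2]
finger_gap: 1.0
```

```bash
python3 - <<'E'
from pc import *
p,d,s=shot('wrist','w11.png'); shot('scene','s11.png'); shot('side','d11.png')
print(s['t'],s['position'],s['wrist_force'])
tg=dict(brass=(.5905,.218,.0475),white=(.515,.2525,.0515),wheel=(.5555,.139,.0415),carton=(.478,.174,.0575),steel=(.5795,-.322,.04),black=(.4475,-.2025,.044))
for n in['wrist','scene','side']:
    _,_,P,_=cloud(n)
    for k,(x,y,z) in tg.items():
        Q=P.reshape(-1,3);Q=Q[(abs(Q[:,2]-z)<.004)&(np.hypot(Q[:,0]-x,Q[:,1]-y)<.038)]
        if len(Q)>15: print(n,k,len(Q),np.round(cv2.minAreaRect((Q[:,:2]*1000).astype(np.float32))[0],1),'zmed',round(np.median(Q[:,2]),4))
for k in['cell_blue','cell_red','cell_green','cell_yellow']:
  for a in tip_of('wrist',k)[:1]: print(k,a['score'],np.round(ray('wrist',a['pixel'],.005,s),4))
E
```

```text
28.4 [0.54452103 0.31623221 0.35576099] [-0.24814671 -0.23815044 -0.15323439]
wrist brass 751 [590.4 219.5] zmed 0.0471
wrist white 610 [513.8 255. ] zmed 0.051
wrist wheel 1248 [552.1 140.5] zmed 0.0412
wrist carton 1645 [477.2 172.5] zmed 0.0572
scene brass 141 [591.9 218.9] zmed 0.0469
scene white 97 [517.6 253.4] zmed 0.0508
scene wheel 275 [555.8 139.6] zmed 0.0413
scene carton 300 [478.1 172.3] zmed 0.0572
scene steel 87 [ 580.2 -322. ] zmed 0.0395
scene black 64 [ 452.  -197.7] zmed 0.0431
side brass 94 [590.4 216.2] zmed 0.0482
side white 66 [512.3 251.3] zmed 0.0504
side wheel 247 [554.9 137.5] zmed 0.042
side carton 293 [478.  171.3] zmed 0.0582
side steel 245 [ 578.8 -323. ] zmed 0.0394
side black 182 [ 448.3 -201.3] zmed 0.0434
cell_green 0.68 [0.5538 0.1363 0.005 ]
```

View pics/w11.png

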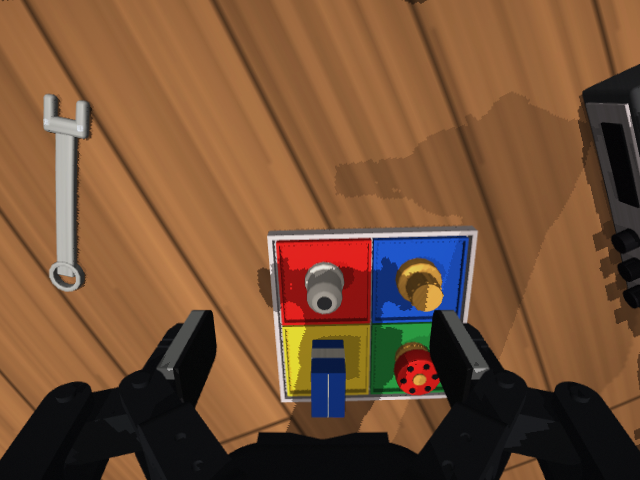

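View pics/d11.png

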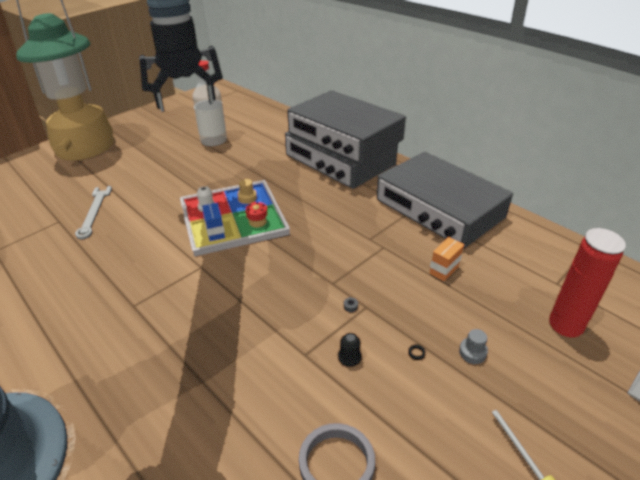

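All four pieces stand in their cells with their tops at the expected heights, the look-alikes have not moved, and the gripper is clear.

```bash
python3 -c "
from workcell import *
print(finish_job())"
```

```text
the job is handed in; nothing more can be done
None
```

I packed the kit into the tin and handed the job in at about 28.6 s. The brass cap is in the blue cell, the white nozzle in red, the handwheel in green and the blue carton in yellow. I set each one down until the wrist force showed contact, then released it.

- **Height:** the last depth readings from all three cameras put every top within about 1 mm of where it should be: 47, 51, 41 and 57 mm above the bench, in the same order. So the pieces are on the cell floors.
- **Position:** each piece is a few mm from its cell centre, as I had measured it earlier. The cameras agree to within about 5 mm; the limit is 30 mm.
- **Upright:** I judged this only by eye in the pictures and by the flat tops; I did not measure any angle.
- **Look-alikes:** the steel cap and black nozzle were still standing within about 6 mm of my first measurements. The largest offset was the black nozzle in one camera; the other camera put it within about 1.5 mm, so it is probably measurement error.
- **Failed check:** in the last wrist picture the cell detector found only the green cell, so I did not re-measure the other three. Their centres come from earlier pictures.

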